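Walk the steel check bar to its parking inlay

TASK

Walk the long steel check bar (the one with a small knob on top of one end) onto its dark parking inlay, pivoting it about one end and then the other, without ever lifting it clear of the counter. First leave the plain end where it lies and swing the knob end round onto the inlay's round mark; then leave the knob end there and swing the plain end round onto the square mark, and let go.

Things in the scene. Friction and masses are not known exactly. Their poses are not given: they have to be found in the camera images.
- knob_end (a point): Knob end of the check bar, a loose square-edged steel bar (0.7 kg, 200 mm long, 20 wide, 22 high) lying flat; pinch it across its bare 20 mm width. The point is on the underside, centre line, 10 mm in from the end face, under a small steel knob (18 mm across, top 42 mm above the counter). A shorter steel bar without knob and a flat wooden stick lying about play no part.
- plain_end (a point): Plain end of the same bar: point on the underside, centre line, 10 mm in from the plain end face, 180 mm from knob_end. It starts 175 to 187 mm from the round mark, so one swing about it of some 40 to 95 degrees, the short way round, brings the knob end onto the round mark.
- round_mark (a point): Centre of the round mark (66 mm across) at one end of the dark rubber parking inlay, which is flush with the counter and has no edge to catch. The knob end belongs here.
- square_mark (a point): Centre of the square mark (60 mm across) at the inlay's other end, 180 mm from round_mark, joined to it by a dark strip 30 mm wide. The plain end belongs here: a second swing of 55 to 75 degrees, the short way round, opposite in sense to the first. Both swept sectors and 40 mm around them are clear of other things.
Mind the look-alikes: they are no part of the job. What is shaped like the part that bears knob_end but blue or pink is not meant.

How it is judged:
On the way, in this order (a step that is already met when the one before it is completed fails the run):
1. the knob end is on the round mark (within 18 mm of its centre) while the plain end has stayed where it lay (within 30 mm) (horizontal distance between knob_end and round_mark below 0.018 m and distance of plain_end from where it was at the start of the episode below 0.03 m), for 0.2 s.
2. the plain end is on the square mark (within 18 mm) and the knob end still on the round mark (within 18 mm) (horizontal distance between plain_end and square_mark below 0.018 m and horizontal distance between knob_end and round_mark below 0.018 m), for 0.2 s.
At the end, for the whole second after the job is handed in: The check bar lies flat on the counter, knob upward, its knob end within 18 mm of the centre of the round mark and its plain end within 18 mm of the centre of the square mark (all of step 2 and height (world z) of each of knob_end, plain_end below 0.005 m and angle between knob_end's own z axis and vertical below 0.1 rad); the robot touches nothing.
It fails at once if the bar is lifted clear of the counter (both ends more than 12 mm up at once) (height (world z) of each of knob_end, plain_end above 0.012 m).
It fails at once if the plain end is taken from where it lay (more than 40 mm) while the knob end is not on the round mark (more than 40 mm off) (distance of plain_end from where it was at the start of the episode above 0.04 m and horizontal distance between knob_end and round_mark above 0.04 m).
It also fails if it takes over 58 s, if anything falls off the work surface, if the arm or the gripper's body presses on something with over 40 N, if the wrist force passes 120 N, or if a joint passes its speed limit or range.

ROBOT

A 7-joint arm with a two-finger parallel gripper is mounted at the origin on the work surface. World frame = base frame: x ahead of the robot, y to its left, z up, the work surface at z = 0. Lengths are in m, angles in rad, forces in N, time in s.
With the tool pointing down it reaches from about 0.4 to 0.875 m from the base axis. Payload 19.3 kg.
Tool frame: the origin (TCP) lies midway between the tips of the shut fingers; the grasp point (between the pads) lies 19 mm behind it; z points along the fingers, y is the line along which they close (so a half turn about z gives the same grasp; the last joint's range is limited). The gripper opens to 85 mm and grips with 20 to 120 N. Pads are 22 mm wide; open, the fingers measure 114 mm over their backs; the gripper's body (76 mm by 85 mm) begins 54 mm behind the grasp point. The pads swing forward as they close: fully open they stand 13 mm farther back than shut.
Start: joints at [1.067, 0.521, -0.036, 1.599, 0.021, 1.021, -0.113], TCP at [0.263, -0.567, 0.231] pointing down, gripper open.
Joint ranges: [-2.91, 2.91], [-0.3, 2.13], [-1.5, 1.42], [0.17, 2.43], [-1.26, 4.41], [0.16, 1.93], [-2.52, 2.52]. Speed limits (rad/s): [1.89, 1.89, 2.39, 2.39, 3.01, 3.01, 3.01].

INTERFACE

Orientations are given as [roll, pitch, yaw] about the fixed x, y, z axes, in that order (R = Rz(yaw) Ry(pitch) Rx(roll)).
In Python, from workcell import * gives the robot as it stands.
- The arm moves only by the shell command python3 -m creep 'ROWS' [FORCE]. ROWS is JSON, a list that holds one entry, the list of rows, each a list of 7 numbers: the closure, from -1 (fully open) to 1 (shut), then the shift along the tool's x, y, z in m, then the turn, a rotation vector about the tool's x, y, z in degrees. A call has 1 to 10 rows; each row shifts and turns the commanded pose from where the row before left it, along the tool's axes as they then stand; what a row does not reach is not made up. A row lasts 1/10 s, in which the tool goes at most 50 mm and 8.59 degrees, less where a joint would pass 70% of its speed; a pose out of reach is approached as far as the arm can. A call is refused whole if a number of a shift passes 0.05 or a number of a turn 8.59, either way. A call with a gripper value outside its range is refused whole. The fingers move at their own pace and stop on an object; FORCE is the grip in N (left out, the last holds). Time passes only in rows, so rows that do not move let the fingers close. It gives the time, the measured TCP pose, the force, the opening and the grip force at its end, in the units of the state.
- observe(): the state, without advancing time (a new reading comes with each control period).
- grab_frame(name): name is "scene" or "side" or "wrist"; returns a dict with "image" (400x640x3 uint8, red, green, blue), "range_z" (400x640 float32, m along the optical axis (not along the pixel's ray), 0 where there is no reading), "fx", "fy", "cx", "cy" (pixels), "R" (3x3) and "t" (3): a world point X has camera coordinates R X + t; the wrist camera has in their place "T_tool_cam" (4x4, takes a point from camera to tool coordinates, whose origin is the TCP and whose axes are the flange's). Camera axes: x right, y down, z forward; pixel columns grow to the right and rows downward; lengths in m; the calibration is good to about 2 mm. The wrist camera is an equidistant fisheye: a pixel r from the principal point sees the ray r / f radians off the axis. A picture is of the moment at which its call begins: read the wrist's pose just before it.
- job_done(): hands the job in; it is judged then, once.
Trained networks look in a picture, given as the dict that the camera call returned (one of the last four; its "shot" number tells which), for a name from the list of things; names that differ only in an ending like _2 or _b are one class to them, and where a whole thing is asked for, a point or a joint stands for the part that bears it (a point fixed in the world has none). Each returns a list of dicts, best first, with "confidence" (0 to 1); they miss things now and then, are a little off and sometimes report something else, mostly with a low value. They report only what shows in the picture. A call takes as long as a camera call. They do not tell look-alikes from the thing itself.
- find_in(picture, thing): "extent" ([centre column, centre row, width, height] in pixels, round what is visible of it).
- outline_of(picture, thing): "region" (400x640 bool, what is visible of it) and "extent" ([centre column, centre row, width, height] in pixels, round what is visible of it).
- tip_of(picture, thing): "position" ([column, row] in pixels: a listed point, or the origin of a listed thing).
The state is a dict: "clock": time; "qpos": joint angles; "qd": joint speeds; "joint_efforts": joint torques, N m; "position": TCP position; "tool_rot": TCP orientation; "force": force on the tool from outside, world axes, zero at the start; "moment": the same for the moment, N m; "grip_width": finger opening in m; "finger_force": force on a finger pad.
Only numpy, scipy, OpenCV 4.12 (cv2) and the standard library are available. Lean on these libraries where they do the work, as an engineer would, in place of code of your own. Each camera call takes 0.05 s, during which the arm holds its last target. There are 200 camera calls.

## Working session

There is one attempt and no reset: what is moved stays moved. The work goes in short steps, Python scripts to look and compute and a shell command to move; the robot and the scene stay as the last step left them, time stands still between calls to the robot, and variables do not carry over. Pictures are saved under pics/ and viewed, at most 10 in all, crops included, and the job is handed in when it is done.

```bash
mkdir -p pics
cat > h.py <<'E'
from workcell import *
import numpy as np, cv2
def world(p,u,v,z=None):
    R=np.array(p["R"]);t=np.array(p["t"])
    ray=np.array([(u-p["cx"])/p["fx"],(v-p["cy"])/p["fy"],1.])
    c=-R.T@t; d=R.T@ray
    if z is None:
        s=p["range_z"][int(round(v)),int(round(u))]
    else: s=(z-c[2])/d[2]
    return c+s*d
def save(p,n): cv2.imwrite("pics/"+n,cv2.cvtColor(p["image"],cv2.COLOR_RGB2BGR))
E
python3 - <<'E'
from h import *
o=observe();print(o["clock"],o["position"],o["tool_rot"],o["grip_width"])
ims=[]
for n in ["scene","side"]:
    p=grab_frame(n);save(p,n+"0.png")
    for th in ["knob_end","plain_end","round_mark","square_mark"]:
        for r in tip_of(p,th)[:4]:
            u,v=r["position"];print(n,th,round(r["confidence"],2),np.round([u,v]),np.round(world(p,u,v,0),3))
E
```

```text
0.0 [ 0.26251352 -0.5668192   0.23071607] [-3.14042895e+00  5.85030013e-05  4.33752902e-01] 0.08555301935589214
scene knob_end 0.8 [348. 167.] [0.337 0.262 0.   ]
scene knob_end 0.66 [501. 197.] [0.768 0.382 0.   ]
scene knob_end 0.63 [307. 262.] [ 0.527 -0.151  0.   ]
scene knob_end 0.57 [322. 225.] [ 0.464 -0.021  0.   ]
scene plain_end 0.93 [229. 266.] [ 0.396 -0.269  0.   ]
scene plain_end 0.77 [300. 150.] [0.136 0.261 0.   ]
scene plain_end 0.67 [431. 201.] [0.627 0.247 0.   ]
scene round_mark 0.95 [369. 215.] [0.532 0.088 0.   ]
scene square_mark 0.79 [434. 235.] [0.704 0.117 0.   ]
side knob_end 0.94 [281. 172.] [ 0.525 -0.157  0.   ]
side knob_end 0.91 [294. 199.] [ 0.473 -0.026  0.   ]
side knob_end 0.81 [153. 302.] [0.76  0.368 0.   ]
side knob_end 0.72 [338. 277.] [ 0.336  0.263 -0.   ]
side plain_end 0.66 [218. 270.] [0.63  0.259 0.   ]
side plain_end 0.64 [323. 153.] [ 0.402 -0.269  0.   ]
side plain_end 0.64 [416. 280.] [ 0.148  0.259 -0.   ]
side plain_end 0.59 [237. 195.] [ 0.64  -0.033  0.   ]
side round_mark 0.81 [271. 225.] [0.524 0.09  0.   ]
side square_mark 0.88 [204. 231.] [0.7   0.126 0.   ]
```

View pics/scene0.png

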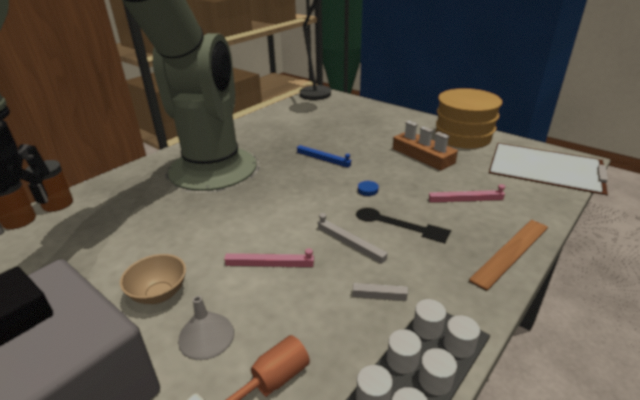

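View pics/side0.png

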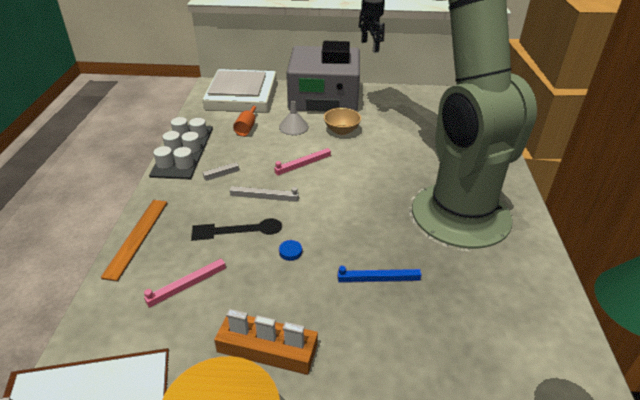

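The candidates for the bar, by scene pixels:
- Grey: knob at (322,220), plain end at (384,257).
- Pink: (270,260) and (466,196).
- Blue: (323,155).
- Short grey without a knob: (380,292).

The grey knobbed bar fits: it is bare steel, has a knob, and lies about 180 mm from the marks. The inlay is the black piece with its round mark at (369,215) and its square mark at (436,233). I'll confirm this in a crop and measure it.

Run:
```python
from h import *
big=[]
for n,(x,y) in [("scene",(295,190)),("side",(180,160))]:
    p=grab_frame(n)
    c=p["image"][y:y+100,x:x+160]; big.append(cv2.resize(c,(640,300 if 0 else 400)[:2],interpolation=cv2.INTER_CUBIC)[:, :])
    R=np.array(p["R"]);t=np.array(p["t"]);c0=-R.T@t
    V,U=np.mgrid[0:400,0:640]
    ray=np.stack([(U-p["cx"])/p["fx"],(V-p["cy"])/p["fy"],np.ones(U.shape)],-1)
    X=(ray*p["range_z"][...,None])@R+c0
    img=p["image"].astype(int)
    # bar from height, in the area round the estimate
    m=(X[...,2]>0.014)&(X[...,2]<0.05)&(X[...,0]>0.42)&(X[...,0]<0.68)&(X[...,1]>-0.085)&(X[...,1]<0.04)
    k,l,s,_=cv2.connectedComponentsWithStats(m.astype(np.uint8)); i=1+s[1:,4].argmax(); b=l==i
    P=X[b]; top=P[(P[:,2]>0.017)&(P[:,2]<0.027)]
    r=cv2.minAreaRect(top[:,:2].astype(np.float32)*1000); print(n,"bar top rect mm",np.round(r[0]),np.round(r[1]),round(r[2],1),"z",np.median(top[:,2]).round(4))
    kn=P[P[:,2]>0.034]; print(" knob",len(kn),kn.mean(0).round(3) if len(kn) else "")
    # inlay : dark flat pixels
    d=(img.max(-1)<60)&(abs(X[...,2])<0.012)&(X[...,0]>0.46)&(X[...,0]<0.76)&(X[...,1]>0.03)&(X[...,1]<0.2)
    Q=(c0+(ray@R)*((0-c0[2])/(ray@R)[...,2])[...,None])[d][:,:2]
    r=cv2.minAreaRect(Q.astype(np.float32)*1000); print(" inlay",len(Q),np.round(r[0]),np.round(r[1]),round(r[2],1), "box",np.round(cv2.boxPoints(r)).tolist())
    # refine: inlay centre line; marks at 33mm from round end, 30 from square end
    mu=Q.mean(0);a=np.linalg.svd(Q-mu,full_matrices=0)[2][0];a*=np.sign(a[0])
    for it in range(3):
        s_=(Q-mu)@a; 
        lo,hi=np.percentile(s_,.3),np.percentile(s_,99.7)
        A=Q[s_<lo+66];B=Q[s_>hi-60]
        # mid of transverse extents
    print("  len",(hi-lo).round(3),"round",(mu+a*(lo+.033)).round(3),"square",(mu+a*(hi-.030)).round(3))
    for th in ["knob_end","plain_end"]:
        for q in tip_of(p,th):
            w=world(p,*q["position"],0)
            if .42<w[0]<.68 and -.1<w[1]<.04: print("  ",th,w.round(3),round(q["confidence"],2))
cv2.imwrite("pics/crop.png",cv2.cvtColor(np.vstack([cv2.resize(b,(480,300)) for b in big]),cv2.COLOR_RGB2BGR))
```

```text
scene bar top rect mm [563. -34.] [ 24. 201.] 85.6 z 0.0212
 knob 38 [ 0.475 -0.03   0.039]
 inlay 784 [594. 110.] [104. 281.] 87.0 box [[452.0, 65.0], [732.0, 51.0], [737.0, 154.0], [457.0, 169.0]]
  len 0.258 round [0.509 0.088] square [0.701 0.124]
   knob_end [ 0.473 -0.028  0.   ] 0.84
   plain_end [ 0.643 -0.042  0.   ] 0.77
side bar top rect mm [561. -32.] [ 26. 198.] 86.5 z 0.0198
 knob 25 [ 0.471 -0.024  0.039]
 inlay 835 [614. 109.] [236.  58.] 10.9 box [[493.0, 116.0], [504.0, 59.0], [735.0, 103.0], [724.0, 160.0]]
  len 0.234 round [0.531 0.094] square [0.699 0.128]
   knob_end [ 0.475 -0.033  0.   ] 0.81
   plain_end [ 0.649 -0.035  0.   ] 0.95
```

View pics/crop.png

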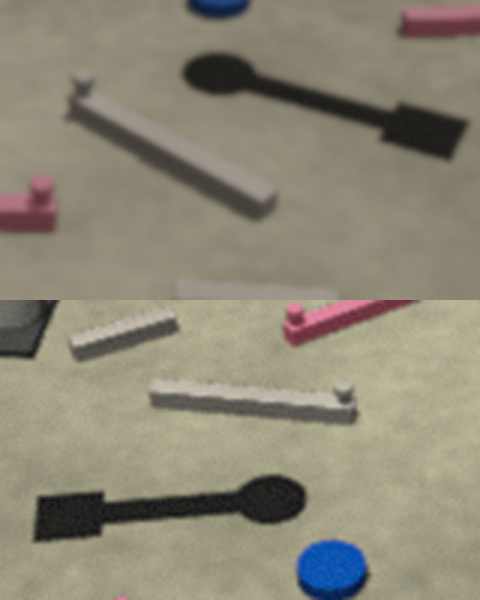

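Confirmed: the grey bar has its knob end at about (0.473,-0.028) and its plain end at about (0.651,-0.038). The inlay's round mark is at about (0.527,0.091) and its square mark at about (0.701,0.125). The plain end is about 0.18 m from the round mark, as stated. Swing 1 is about −42° and swing 2 about +57°, so one grasp at mid-bar can do both. First I move above the bar.

```bash
python3 -m creep '[[[-1,0.031,-0.0224,0,0,0,0],[-1,0.031,-0.0224,0,0,0,0],[-1,0.031,-0.0224,0,0,0,0],[-1,0.031,-0.0224,0,0,0,0],[-1,0.031,-0.0224,0,0,0,0],[-1,0.031,-0.0224,0,0,0,0],[-1,0.031,-0.0224,0,0,0,0],[-1,0.031,-0.0224,0,0,0,0]]]' 40; python3 -m creep '[[[-1,0.031,-0.0224,0,0,0,0],[-1,0.031,-0.0224,0,0,0,0],[-1,0.031,-0.0224,0,0,0,0],[-1,0.031,-0.0224,0,0,0,0],[-1,0.031,-0.0224,0,0,0,0],[-1,0.031,-0.0224,0,0,0,0],[-1,0.031,-0.0224,0,0,0,0],[-1,0.031,-0.0224,0,0,0,0]]]'; python3 -c "
from workcell import *
print(observe()['qpos'])"
```

```text
clock: 1.6
position: [0.413, -0.2989, 0.2315]
tool_rot: [3.141, -0.0, 0.434]
force: [0.6, 0.1, 0.2]
grip_width: 0.0851
finger_force: 0.0
clock: 2.4
position: [0.5628, -0.032, 0.2315]
tool_rot: [3.141, -0.0, 0.434]
force: [0.8, 0.4, -0.1]
grip_width: 0.0853
finger_force: 0.0
[ 0.10983681  0.42977477 -0.21486359  1.75725921  0.10835871  0.96574436
 -1.28493591]
```

```bash
python3 -m creep '[[[-1,0,0,0,0,0,-8.4],[-1,0,0,0,0,0,-8.4],[-1,0,0,0,0,0,-8.4],[-1,0,0,0,0,0,-8.4],[-1,0,0,0,0,0,-8.4],[-1,0,0,0,0,0,-8.4],[-1,0,0,0,0,0,-8.4],[-1,0,0,0,0,0,-8.4],[-1,0,0,0,0,0,-8.4]]]'; python3 -m creep '[[[-1,0,0,0,0,0,-8.4],[-1,0,0,0,0,0,-8.4],[-1,0,0,0,0,0,-8.4],[-1,0,0,0,0,0,-8.4],[-1,0,0,0,0,0,-8.4],[-1,0,0,0,0,0,-8.4],[-1,0,0,0,0,0,-8.4],[-1,0,0,0,0,0,-8.4],[-1,0,0,0,0,0,-8.4],[-1,0,0,0,0,0,0]]]'
cat >> h.py <<'E'
from scipy.spatial.transform import Rotation as Ro
def wrist():
    o=observe(); p=grab_frame("wrist")
    return o,p
def wworld(o,p,u,v,z):
    T=np.array(p["T_tool_cam"]);f=p["fx"]
    a,b=u-p["cx"],v-p["cy"];r=np.hypot(a,b);th=r/f
    d=np.array([np.sin(th)*a/r,np.sin(th)*b/r,np.cos(th)]) if r>0 else np.array([0,0,1.])
    Rw=Ro.from_euler("xyz",o["tool_rot"]).as_matrix()
    c=Rw@T[:3,3]+o["position"]; d=Rw@T[:3,:3]@d
    return c+(z-c[2])/d[2]*d
E
python3 - <<'E'
from h import *
o,p=wrist();save(p,"w1.png");print(o["qpos"],o["position"],o["tool_rot"])
for th,z in [("knob_end",0),("plain_end",0),("round_mark",0),("square_mark",0)]:
    for q in tip_of(p,th): print(th,round(q["confidence"],2),np.round(q["position"]),wworld(o,p,*q["position"],z).round(3))
E
```

```text
clock: 3.3
position: [0.5621, -0.0335, 0.2314]
tool_rot: [3.141, 0.0, 1.759]
force: [-0.5, -0.4, -0.5]
grip_width: 0.0854
finger_force: 0.0
clock: 4.3
position: [0.5621, -0.0337, 0.2312]
tool_rot: [3.141, -0.0, 3.075]
force: [-0.1, -0.0, -0.1]
grip_width: 0.0852
finger_force: 0.0
[ 0.53608861  0.53448133 -0.82580761  1.73664994  0.44126896  1.06712351
  1.06542628] [ 0.56208879 -0.03365566  0.23116559] [ 3.14121318e+00 -2.56576605e-04  3.07510706e+00]
knob_end 0.79 [225. 157.] [ 0.54  -0.155  0.   ]
knob_end 0.7 [321.  96.] [ 0.475 -0.029  0.   ]
knob_end 0.64 [554. 269.] [0.758 0.363 0.   ]
plain_end 0.96 [518. 203.] [0.628 0.25  0.   ]
plain_end 0.8 [142.  57.] [ 0.391 -0.262  0.   ]
plain_end 0.55 [320. 234.] [ 0.65  -0.042  0.   ]
round_mark 0.65 [418. 132.] [0.524 0.088 0.   ]
square_mark 0.71 [436. 259.] [0.703 0.12  0.   ]
```

View pics/w1.png

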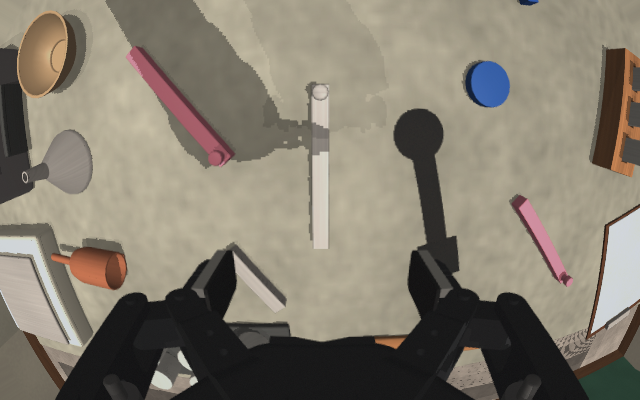

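The wrist view shows the grey bar at column 320: knob at (320,92), plain end face at (321,248). The round mark is at (418,134) and the square mark at about (437,257). I'll refine these from the picture.

Run:
```python
from h import *
o,p=wrist();img=p["image"].astype(int);g=img.max(-1)
W=lambda u,v,z:wworld(o,p,u,v,z)[:2]
# rectified ground image 1 mm/px, x 0.43..0.77, y -0.1..0.2
def proj(X):
    T=np.array(p["T_tool_cam"]);Rw=Ro.from_euler("xyz",o["tool_rot"]).as_matrix()
    c=((X-o["position"])@Rw-T[:3,3])@T[:3,:3]
    r=np.hypot(c[...,0],c[...,1]);th=np.arctan2(r,c[...,2])
    return (p["cx"]+p["fx"]*th*c[...,0]/r).astype(np.float32),(p["cy"]+p["fx"]*th*c[...,1]/r).astype(np.float32)
def rect(z):
    y,x=np.meshgrid(np.arange(-.1,.2,.001),np.arange(.43,.80,.001))
    u,v=proj(np.stack([x,y,np.full(x.shape,z)],-1)); return cv2.remap(p["image"],u,v,cv2.INTER_LINEAR)
r0=rect(0);d=(r0.max(-1)<62).astype(np.uint8)
k,l,s,c=cv2.connectedComponentsWithStats(d[:, 120:])
for i in range(1,k):
    if s[i,4]>800: print("dark",s[i],c[i])
i=1+s[1:,4].argmax(); L=(l==i)
# round: open to remove strip
e=cv2.morphologyEx(L.astype(np.uint8),cv2.MORPH_OPEN,cv2.getStructuringElement(cv2.MORPH_ELLIPSE,(41,41)))
k,l,s,c=cv2.connectedComponentsWithStats(e)
for i in range(1,k): print("blob",s[i,2:],(.43+c[i,1]/1000).round(4),(.02+c[i,0]/1000).round(4))
r2=rect(.022);b=(r2.min(-1)>150).astype(np.uint8)
k,l,s,c=cv2.connectedComponentsWithStats(b[:,:130])
for i in range(1,k):
    if s[i,4]>300:
        ys,xs=np.nonzero(l==i); print("bar",cv2.minAreaRect(np.stack([430+ys,-100+xs],1).astype(np.float32)),len(xs))
print("knob",W(320,92,.04),"plain face",W(321,248,.022))
cv2.imwrite("pics/rect.png",cv2.cvtColor(np.hstack([r0,r2]),cv2.COLOR_RGB2BGR))
```

```text
dark [   38    66   143   305 15430] [ 95.76383668 241.71244329]
blob [  63   66 3213] 0.5276 0.0891
blob [ 121   79 5293] 0.7707 0.1322
bar ((450.0, -89.0), (22.0, 40.0), 90.0) 558
bar ((487.1575927734375, -30.978599548339844), (18.401594161987305, 49.46598815917969), 86.42366790771484) 776
bar ((602.5996704101562, -38.50664520263672), (19.423547744750977, 127.64996337890625), 86.18592071533203) 2325
bar ((596.0, -5.5), (72.0, 41.0), 0.0) 1614
knob [ 0.47260652 -0.02926738] plain face [ 0.66028042 -0.04181459]
```

View pics/rect.png

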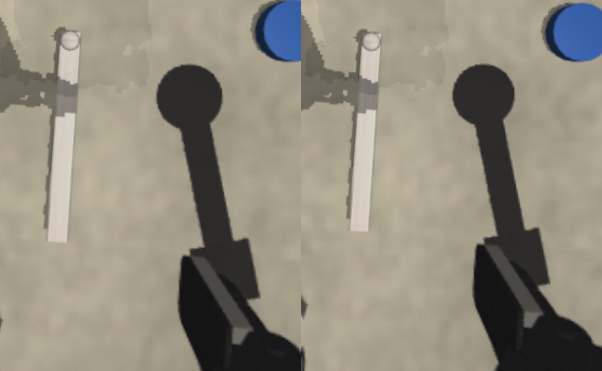

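Refined positions:

| Point | x | y |
|---|---|---|
| Knob end | 0.472 | −0.0295 |
| Plain end | 0.6515 | −0.041 |
| Round mark | 0.5275 | 0.089 |
| Square mark | 0.704 | 0.1245 |

The distances come to 180, 180 and 180 mm, so they are consistent. Next I descend at mid-bar and grip.

```bash
python3 -m creep '[[[-1,0,-0.0013,0.028,0,0,0],[-1,0,0,0.028,0,0,0],[-1,0,0,0.028,0,0,0],[-1,0,0,0.028,0,0,0],[-1,0,0,0.028,0,0,0],[-1,0,0,0.028,0,0,0],[-1,0,0,0.025,0,0,0],[-1,0,0,0.02,0,0,0],[-1,0,0,0.012,0,0,0],[-1,0,0,0,0,0,0]]]' 50;  python3 -m creep '[[[0,0,0,0,0,0,0],[0.3,0,0,0,0,0,0],[0.5,0,0,0,0,0,0],[0.7,0,0,0,0,0,0],[1,0,0,0,0,0,0],[1,0,0,0,0,0,0],[1,0,0,0,0,0,0],[1,0,0,0,0,0,0]]]' 50
```

```text
clock: 5.6
position: [0.5614, -0.0346, 0.0052]
tool_rot: [-3.141, -0.002, 3.072]
force: [1.7, -0.2, 0.5]
grip_width: 0.0854
finger_force: 0.0
clock: 6.4
position: [0.5622, -0.035, 0.0069]
tool_rot: [-3.141, 0.001, 3.073]
force: [-2.3, -0.9, 9.0]
grip_width: 0.019
finger_force: 49.3
```

Gripped, at 19 mm opening. I unload the tips by 1.5 mm and make the first half of swing 1 about the plain end.

```bash
python3 -m creep '[[[1,0,0,-0.0015,0,0,0],[1,0,0,0,0,0,0]]]'; python3 -m creep '[[[1,-0.0001,0.0033,0,0,0,2.13],[1,-0.0001,0.0033,0,0,0,2.13],[1,-0.0001,0.0033,0,0,0,2.13],[1,-0.0001,0.0033,0,0,0,2.13],[1,-0.0001,0.0033,0,0,0,2.13],[1,-0.0001,0.0033,0,0,0,2.13],[1,-0.0001,0.0033,0,0,0,2.13],[1,-0.0001,0.0033,0,0,0,2.13],[1,-0.0001,0.0033,0,0,0,2.13],[1,-0.0001,0.0033,0,0,0,2.13]]]'
cat > chk.py <<'E'
from h import *
o=observe();y=o["tool_rot"][2];C=np.array(o["position"])[:2];d=np.array([np.cos(y),np.sin(y)])
print("yaw",np.degrees(y).round(1),"C",C.round(4),"pred K",(C+d*.0905).round(4),"pred P",(C-d*.0895).round(4),"force",np.round(o["force"],1),"q7",o["qpos"][6])
for n in ["scene","side"]:
    p=grab_frame(n)
    for th in ["knob_end","plain_end"]:
        for q in tip_of(p,th):
            w=world(p,*q["position"],0)
            if np.linalg.norm(w[:2]-C)<.13: print(n,th,w[:2].round(3),round(q["confidence"],2))
E
python3 chk.py
```

```text
clock: 6.6
position: [0.5617, -0.0349, 0.0077]
tool_rot: [-3.142, -0.001, 3.073]
force: [0.3, -0.4, -7.5]
grip_width: 0.0184
finger_force: 49.4
clock: 7.6
position: [0.5703, -0.003, 0.0074]
tool_rot: [-3.141, -0.001, 2.699]
force: [0.9, -0.0, -7.9]
grip_width: 0.0187
finger_force: 49.5
yaw 154.7 C [ 0.5703 -0.003 ] pred K [0.4885 0.0358] pred P [ 0.6512 -0.0413] force [ 0.9 -0.  -7.9] q7 0.4748916153833393
scene knob_end [0.485 0.043] 0.57
scene plain_end [ 0.658 -0.05 ] 0.6
side knob_end [0.487 0.039] 0.65
side plain_end [ 0.65  -0.033] 0.79
```

The plain end has stayed put. Second half of swing 1.

```bash
python3 -m creep '[[[1,-0.0001,0.0033,0,0,0,2.1],[1,-0.0001,0.0033,0,0,0,2.1],[1,-0.0001,0.0033,0,0,0,2.1],[1,-0.0001,0.0033,0,0,0,2.1],[1,-0.0001,0.0033,0,0,0,2.1],[1,-0.0001,0.0033,0,0,0,2.1],[1,-0.0001,0.0033,0,0,0,2.1],[1,-0.0001,0.0033,0,0,0,2.1],[1,-0.0001,0.0033,0,0,0,2.1],[1,-0.0001,0.0033,0,0,0,2.1]]]'; python3 -m creep '[[[1,0,0,0,0,0,0],[1,0,0,0,0,0,0],[1,0,0,0,0,0,0],[1,0,0,0,0,0,0]]]'; python3 chk.py
```

```text
clock: 8.9
position: [0.59, 0.0232, 0.0077]
tool_rot: [-3.141, -0.0, 2.333]
force: [0.1, -0.3, -7.4]
grip_width: 0.0187
finger_force: 49.5
clock: 9.3
position: [0.5901, 0.0231, 0.0078]
tool_rot: [-3.141, -0.0, 2.335]
force: [-0.6, -0.9, -7.9]
grip_width: 0.0186
finger_force: 49.5
yaw 133.8 C [0.5901 0.0231] pred K [0.5274 0.0885] pred P [ 0.652  -0.0415] force [-0.6 -0.9 -7.9] q7 0.16299345594490852
scene knob_end [0.524 0.091] 0.76
scene plain_end [ 0.653 -0.039] 0.96
side knob_end [0.528 0.085] 0.54
side plain_end [ 0.649 -0.021] 0.88
```

Knob end on the round mark, with prediction and both cameras agreeing. Now swing 2 about the knob end.

```bash
python3 -m creep '[[[1,0.0001,0.0046,0,0,0,-2.9],[1,0.0001,0.0046,0,0,0,-2.9],[1,0.0001,0.0046,0,0,0,-2.9],[1,0.0001,0.0046,0,0,0,-2.9],[1,0.0001,0.0046,0,0,0,-2.9],[1,0.0001,0.0046,0,0,0,-2.9],[1,0.0001,0.0046,0,0,0,-2.9],[1,0.0001,0.0046,0,0,0,-2.9],[1,0.0001,0.0046,0,0,0,-2.9],[1,0.0001,0.0046,0,0,0,-2.9]]]'; python3 chk.py
```

```text
clock: 10.6
position: [0.6143, 0.0621, 0.0078]
tool_rot: [-3.141, -0.0, 2.843]
force: [-0.6, 0.6, -8.4]
grip_width: 0.0184
finger_force: 49.5
yaw 162.9 C [0.6143 0.0621] pred K [0.5278 0.0887] pred P [0.6999 0.0357] force [-0.6  0.6 -8.4] q7 0.5451456257080391
scene knob_end [0.522 0.094] 0.73
scene plain_end [0.702 0.037] 0.85
side knob_end [0.526 0.092] 0.87
side plain_end [0.701 0.024] 0.75
```

```bash
python3 -m creep '[[[1,0.0001,0.0045,0,0,0,-2.85],[1,0.0001,0.0045,0,0,0,-2.85],[1,0.0001,0.0045,0,0,0,-2.85],[1,0.0001,0.0045,0,0,0,-2.85],[1,0.0001,0.0045,0,0,0,-2.85],[1,0.0001,0.0045,0,0,0,-2.85],[1,0.0001,0.0045,0,0,0,-2.85],[1,0.0001,0.0045,0,0,0,-2.85],[1,0.0001,0.0045,0,0,0,-2.85],[1,0.0001,0.0045,0,0,0,-2.85]]]'; python3 -m creep '[[[1,0,0,0,0,0,0],[1,0,0,0,0,0,0],[1,0,0,0,0,0,0],[1,0,0,0,0,0,0]]]'; python3 chk.py
```

```text
clock: 11.9
position: [0.6167, 0.1062, 0.0078]
tool_rot: [-3.141, -0.0, -2.944]
force: [-0.5, 0.0, -7.2]
grip_width: 0.0187
finger_force: 49.5
clock: 12.3
position: [0.6168, 0.1061, 0.0078]
tool_rot: [-3.141, 0.0, -2.946]
force: [-0.4, 0.1, -7.9]
grip_width: 0.0183
finger_force: 49.6
yaw -168.8 C [0.6168 0.1061] pred K [0.528  0.0886] pred P [0.7046 0.1235] force [-0.4  0.1 -7.9] q7 0.906063420932922
scene knob_end [0.519 0.105] 0.59
scene plain_end [0.699 0.121] 0.72
side knob_end [0.529 0.094] 0.81
side plain_end [0.703 0.119] 0.57
```

On target. I lower 1 mm, release and rise.

```bash
python3 -m creep '[[[1,0,0,0.001,0,0,0],[0.6,0,0,0,0,0,0],[0.3,0,0,0,0,0,0],[0,0,0,0,0,0,0],[-0.5,0,0,0,0,0,0],[-1,0,0,0,0,0,0],[-1,0,0,0,0,0,0],[-1,0,0,0,0,0,0]]]'; python3 -m creep '[[[-1,0,0,-0.015,0,0,0],[-1,0,0,-0.02,0,0,0],[-1,0,0,-0.025,0,0,0],[-1,0,0,-0.03,0,0,0],[-1,0,0,-0.03,0,0,0],[-1,0,0,-0.03,0,0,0],[-1,0,0,-0.03,0,0,0],[-1,0,0,-0.02,0,0,0],[-1,0,0,0,0,0,0],[-1,0,0,0,0,0,0]]]'
python3 - <<'E'
from h import *
o,p=wrist();q=grab_frame("side")
im=np.hstack([p["image"][0:340,200:520],cv2.resize(q["image"][160:290,150:350],(480,312)).copy() if 0 else cv2.copyMakeBorder(cv2.resize(q["image"][160:290,150:350],(460,300)),0,40,0,0,cv2.BORDER_CONSTANT)])
cv2.imwrite("pics/end.png",cv2.cvtColor(im,cv2.COLOR_RGB2BGR))
for th in ["knob_end","plain_end","round_mark","square_mark"]:
    for r in tip_of(p,th):
        w=wworld(o,p,*r["position"],0)
        if .45<w[0]<.78 and .04<w[1]<.2: print(th,w.round(3),np.round(r["position"]),round(r["confidence"],2))
E
```

```text
clock: 13.4
position: [0.6167, 0.1065, 0.0068]
tool_rot: [3.142, 0.0, -2.945]
force: [-0.5, 0.3, -0.5]
grip_width: 0.0854
finger_force: 0.0
clock: 14.4
position: [0.6167, 0.1064, 0.2082]
tool_rot: [-3.141, 0.001, -2.945]
force: [0.0, 0.1, -0.5]
grip_width: 0.0853
finger_force: 0.0
knob_end [0.531 0.091 0.   ] [324.  95.] 0.64
plain_end [0.702 0.124 0.   ] [322. 240.] 0.63
round_mark [0.53  0.089 0.   ] [322.  94.] 0.6
square_mark [0.701 0.127 0.   ] [325. 240.] 0.84
```

View pics/end.png

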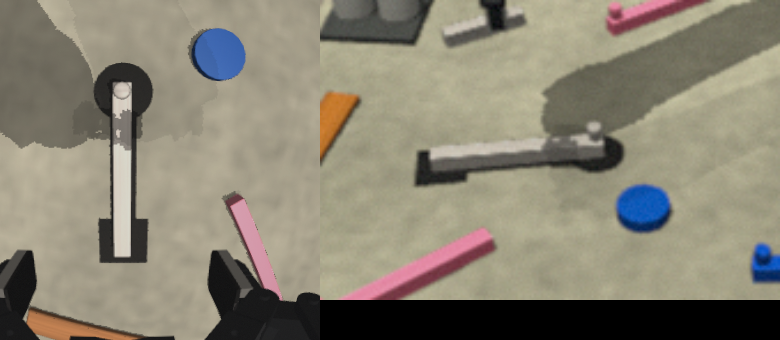

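The bar lies flat on the inlay with its knob centred in the round mark at crop (122,90) and its plain end within the square mark at about (122,240). The gripper is clear.

```bash
python3 -c "
from workcell import *
print(job_done())"
```

```text
the job is handed in; nothing more can be done
None
```

The job is handed in: the check bar was walked onto its inlay in two swings, about the plain end and then the knob end, and released flat with both ends measured within about 4 mm of their marks; the judge's verdict was not shown.

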